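# Reunite the two split potting moulds

## Task

The upper halves of the two split potting moulds lie at the back of the blue tray, behind the fuse jar and the transformer: first take the jar and the transformer out and stand them upright on the middles of the green and the white mat, one on each, leaving both halves where they are. Then fit each upper half fully home, edges flush, on its own lower half (the two-hole half on the two pins, the slotted half on the tongue; matching paint stripes). Last, put the jar and the transformer back upright exactly where each stood in the tray, the transformer facing along the tray as before.

Things in the scene. Friction and masses are not known exactly. Their poses are not given: they have to be found in the camera images.
- jar_center (a point): Small cream jar of fuses with a black screw cap, standing: 40 mm across, 50 mm tall (body 37 mm across, cap 40 mm across in the top 12 mm). The point is its centre, 25 mm above its underside. About 0.06 to 0.11 kg; grip the cap from above.
- transformer_center (a point): Small mains transformer with brass-coloured clamp, standing upright, 49 mm tall. Its core is 19 mm (own x) by 56 mm (own y) up to the top; a winding bulges to 35 mm in x half-way up; a flat foot is 66 mm long in y. The point is the core's centre, 24.5 mm above the underside. At the start its axes are parallel to the tray's. About 0.25 to 0.4 kg; grip the 56 mm core length near the top.
- cap_pins_center (a point): Upper mould half with two square through holes: aluminium block 42 mm (own x) by 66 mm (own y) by 22 mm high, holes 14 by 14 mm at y = -22 and +22 mm, two yellow stripes along y on top. The point is the block's centre. z up, x and y parallel to the tray's at the start. Fits base_pins only, either way round. 0.15 kg.
- cap_slot_center (a point): Upper mould half with one through slot: aluminium block 42 mm (own x) by 66 mm (own y) by 22 mm high, slot 15 mm (x) by 24 mm (y) in the middle, two red stripes along y on top. The point is the block's centre. z up, x and y parallel to the tray's at the start. Fits base_tongue only, either way round. 0.15 kg.
- base_pins: Fixed lower mould half with two steel pins, yellow stripes: dark foot plate 46 by 84 mm, aluminium block 42 mm (x) by 66 mm (y) whose top is 20 mm above the table; pins 9 mm across with tapered tips at y = -22 and +22 mm stand 9 mm above that. Origin: centre of the underside, on the table; z up. A half fully home has its centre 31 mm above this origin.
- base_tongue: Fixed lower mould half with one steel tongue, red stripes: dark foot plate 46 by 84 mm, aluminium block 42 mm (x) by 66 mm (y) whose top is 20 mm above the table; a tongue 9 mm (x) by 18 mm (y), narrower at the top, stands 9 mm above that in the middle. Origin: centre of the underside, on the table; z up. A half fully home has its centre 31 mm above this origin.
- tray: Fixed blue tray, 154 mm (x) by 172 mm (y) outside, floor 4 mm thick, walls 4 mm thick, rising to 16 mm; a middle wall along x makes two lanes 80 mm wide at y = -42 and +42 mm. In each an upper half lies behind (x = +16 mm, 36 mm free behind it), the jar or transformer close in front of it (x = -33 mm). Lanes vary. Origin: centre of the underside, on the table; z up, x away from the robot.
- mat_green: Fixed flat green mat, 84 by 84 mm, 2 mm thick, for setting things aside. Origin: centre of its underside, on the table. Tall things stand near: a black bag and a knitted cap (under 0.28 m) at x 0.25 to 0.48, y -0.13 to 0.18 m, a desk lamp (0.4 m and more) round x 0.63, y 0.37 m, and an instrument case 0.11 m tall whose front is at x 0.68 m, from y -0.2 to 0.05 m.
- mat_white: Fixed flat white mat, 84 by 84 mm, 2 mm thick, for setting things aside. Origin: centre of its underside, on the table.

How it is judged:
On the way, in this order (a step that is already met when the one before it is completed fails the run):
1. jar and transformer stand released on the two mats, one on each, both upper halves still in their places (((horizontal distance between jar_center and mat_green below 0.025 m and z of jar_center in the frame of mat_green between 0.023 and 0.035 m and angle between each of jar_center, transformer_center's own z axis and vertical below 0.15 rad and horizontal distance between transformer_center and mat_white below 0.025 m and z of transformer_center in the frame of mat_white between 0.0225 and 0.0345 m) or (horizontal distance between jar_center and mat_white below 0.025 m and z of jar_center in the frame of mat_white between 0.023 and 0.035 m and angle between each of jar_center, transformer_center's own z axis and vertical below 0.15 rad and horizontal distance between transformer_center and mat_green below 0.025 m and z of transformer_center in the frame of mat_green between 0.0225 and 0.0345 m)) and contact force between each of jar, transformer and the fingers below 0.1 N and distance of each of cap_pins_center, cap_slot_center from where it was at the start of the episode below 0.015 m), for 0.2 s.
2. both upper halves sit released and fully home on their own lower halves (horizontal distance between cap_pins_center and base_pins below 0.006 m and z of cap_pins_center in the frame of base_pins between 0.028 and 0.034 m and angle between the x axis of cap_pins_center and the x axis of base_pins, either way round below 0.12 rad and angle between each of cap_pins_center, cap_slot_center's own z axis and vertical below 0.06 rad and horizontal distance between cap_slot_center and base_tongue below 0.006 m and z of cap_slot_center in the frame of base_tongue between 0.028 and 0.034 m and angle between the x axis of cap_slot_center and the x axis of base_tongue, either way round below 0.12 rad and contact force between each of cap_pins, cap_slot and the fingers below 0.1 N), for 0.2 s.
At the end, for the whole second after the job is handed in: Each upper half is fully home on its own lower half (centre within 6 mm sideways and 0.12 rad, seated within 3 mm of flush); the jar and the transformer are back upright within 15 mm of where each stood, the transformer within 0.35 rad of the tray's axes; all released and at rest (all of step 2 and distance of each of jar_center, transformer_center from where it was at the start of the episode below 0.015 m and angle between each of jar_center, transformer_center's own z axis and vertical below 0.1 rad and angle between the x axis of transformer_center and the x axis of tray, either way round below 0.35 rad and contact force between each of jar, transformer and the fingers below 0.1 N and linear speed of each of jar, transformer, cap_pins, cap_slot below 0.02 m/s); the robot touches nothing.
It fails at once if the jar is tipped over (angle between jar_center's own z axis and vertical above 0.6 rad).
It fails at once if the transformer is tipped over (angle between transformer_center's own z axis and vertical above 0.6 rad).
It also fails if it takes over 122 s, if anything falls off the work surface, if the arm or the gripper's body presses on something with over 40 N, if the wrist force passes 120 N, or if a joint passes its speed limit or range.

## Robot

A 7-joint arm with a two-finger parallel gripper is mounted at the origin on a cart in front of the work surface, level with it; the furniture and walls round the work are solid. World frame = base frame: x ahead of the robot, y to its left, z up, the work surface at z = 0. Lengths are in m, angles in rad, forces in N, time in s.
With the tool pointing down it reaches from about 0.425 to 0.875 m from the base axis. Payload 4.7 kg.
Tool frame: the origin (TCP) lies where the fingers leave the gripper's body, on its centre line; the fingertips stand 70 mm ahead of it and the grasp point (between the pads) lies 51 mm ahead of it; z points along the fingers, y is the line along which they close (so a half turn about z gives the same grasp; the last joint's range is limited). The gripper opens to 87 mm and grips with 3 to 60 N. Pads are 19 mm wide; open, the fingers measure 117 mm over their backs; the gripper's body (75 mm by 190 mm) begins 51 mm behind the grasp point.
Start: joints at [1.272, 0.321, -0.07, 1.45, 0.023, 1.371, -0.057], TCP at [0.2, -0.618, 0.292] pointing down, gripper open.
Joint ranges: [-2.86, 2.86], [-0.3, 2.09], [-1.38, 1.24], [0.06, 2.45], [-1.56, 4.7], [0.09, 2.05], [-2.69, 2.69]. Speed limits (rad/s): [2.57, 2.57, 3.14, 3.14, 3.14, 3.14, 3.14].

## Interface

Orientations are given as a rotation vector (axis times angle).
In Python, from bench import ctrl gives the robot as it stands.
- The arm moves only by the tool drive_tool, never from a script. Its argument "motion" is a list of rows, each a list of 3 entries, a list of its own where there are three numbers: the shift along the tool's x, y, z in cm, then the turn, a rotation vector about the tool's x, y, z in degrees, then the opening, from -1 (shut) to 1 (fully open). In form: [[[x, y, z], [ax, ay, az], claw], ...]. A call has 1 to 12 rows; each row shifts and turns the commanded pose from where the row before left it, along the tool's axes as they then stand; what a row does not reach is not made up. A row lasts 1/8 s, in which the tool goes at most 62.5 mm and 10.7 degrees, less where a joint would pass 70% of its speed; a pose out of reach is approached as far as the arm can. A call with a gripper value outside its range is refused whole. The fingers move at their own pace and stop on an object; "force" is the grip in N (left out, the last holds). Time passes only in rows, so rows that do not move let the fingers close. It gives the time, the measured TCP pose, the force, the opening and the grip force at its end, in the units of the state.
- ctrl.get_state(): the state, without advancing time (a new reading comes with each control period).
- ctrl.get_image(name): name is "side" or "top"; returns the picture (400x640x3 uint8, red, green, blue); there is no depth.
- ctrl.calibration(name): a dict with "K" (3x3 intrinsics, pixels), "origin" and "attitude" of the camera in the world. Camera axes: x right, y up, looking along -z (the intrinsics and any distortion apply to the point x, -y, -z); pixel columns grow to the right and rows downward; lengths in m; the calibration is good to about 2 mm. A picture is of the moment at which its call begins. calibration takes no time and is no camera call.
- ctrl.close_job(): hands the job in; it is judged then, once.
The state is a dict: "time": time; "joint_positions": joint angles; "qd": joint speeds; "joint_torque": joint torques, N m; "position": TCP position; "tool_rot": TCP orientation; "ft_force": force on the tool from outside, world axes, zero at the start; "torque": the same for the moment, N m; "grip_width": opening from 0.0 (shut) to 1.0 (fully open); "grip_force": force on a finger pad.
Only numpy, scipy, OpenCV 4.12 (cv2) and the standard library are available. Lean on these libraries where they do the work, as an engineer would, in place of code of your own. Each camera call takes 0.05 s, during which the arm holds its last target. There are 200 camera calls.

## Working session

There is one attempt and no reset: what is moved stays moved. The work goes in short steps, Python scripts to look and compute and a tool call to move; the robot and the scene stay as the last step left them, time stands still between calls to the robot, and variables do not carry over. Pictures are saved under pics/ and viewed, at most 14 in all, crops included, and the job is handed in when it is done.

Besides the shell and the picture viewer there is one more tool, called after "Emit:" in YAML: its name, and indented under it one key for each argument. drive_tool: Moves the arm, as the interface text tells. Its arguments: {"type":"object","properties":{"motion":{"type":"array","items":{"type":"array"}},"force":{"type":"number"}},"required":["motion"]}

```bash
ls; mkdir -p pics
python3 - <<'E'
from bench import ctrl
import cv2
for n in ("side","top"):
    c=ctrl.calibration(n); print(n,{k:c[k] for k in c})
    cv2.imwrite(f"pics/{n}0.png",ctrl.get_image(n)[:,:,::-1])
print(ctrl.get_state())
E
```

```text
pics
side {'K': array([[498.06554952,   0.        , 316.77918799],
       [  0.        , 498.06554952, 200.7839861 ],
       [  0.        ,   0.        ,   1.        ]]), 'origin': array([ 0.5047321 , -1.04846025,  0.47849433]), 'attitude': array([ 1.08095765, -0.00504458,  0.03325113])}
top {'K': array([[457.00574399,   0.        , 320.30075087],
       [  0.        , 457.00574399, 198.63626444],
       [  0.        ,   0.        ,   1.        ]]), 'origin': array([ 0.33474982, -0.30210627,  0.87777711]), 'attitude': array([ 0.14216937, -0.1070426 , -1.58387515])}
{'time': 0.1, 'joint_positions': array([ 1.27210718,  0.32177452, -0.07007266,  1.45157756,  0.0225899 ,
        1.37079887, -0.05690034]), 'qd': array([-0.00039932, -0.00296256, -0.00097629, -0.00189677, -0.00119812,
       -0.00172205, -0.0003025 ]), 'joint_torque': array([ 1.22791989e-03, -4.92567480e+01, -4.05001016e-01, -3.13400424e+01,
       -6.43084198e-02,  3.95010319e-02,  7.33388219e-05]), 'position': array([ 0.19985103, -0.61810944,  0.29124169]), 'tool_rot': array([-3.10153372e+00, -4.89080072e-01,  5.69398992e-04]), 'ft_force': array([ 0.09203777, -0.48098084, -0.12739094]), 'torque': array([ 0.00703278, -0.01828296, -0.01235277]), 'grip_force': 0.0, 'grip_width': 1.0002871249288128}
```

View pics/side0.png

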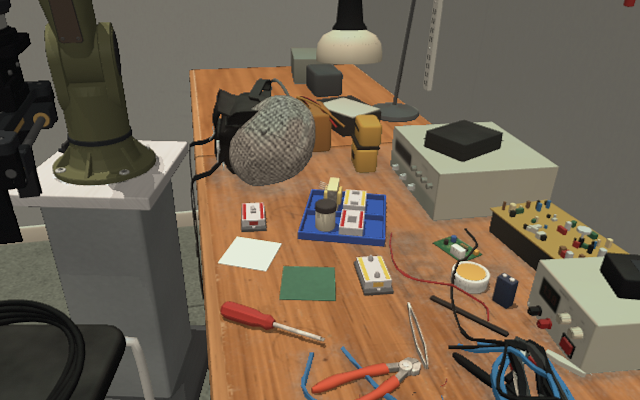

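View pics/top0.png

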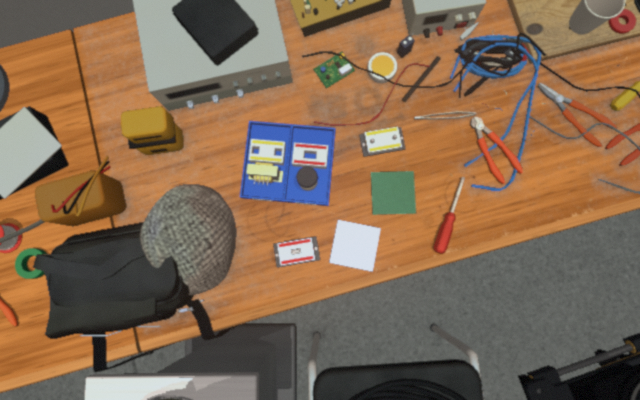

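The top view shows the tray at about (288,163), base_pins (382,140), green mat (393,192), white mat (356,245) and base_tongue (296,251). Next I'll enlarge it and project the pixels.

```bash
cat > h.py <<'E'
import numpy as np, cv2
from scipy.spatial.transform import Rotation as R
from bench import ctrl
def world(name,uv,z):
    c=ctrl.calibration(name);K=c["K"];M=R.from_rotvec(c["attitude"]).as_matrix();o=c["origin"]
    uv=np.atleast_2d(uv).astype(float)
    d=np.c_[(uv[:,0]-K[0,2])/K[0,0],-(uv[:,1]-K[1,2])/K[1,1],-np.ones(len(uv))]@M.T
    return o+d*((z-o[2])/d[:,2])[:,None]
def proj(name,P):
    c=ctrl.calibration(name);K=c["K"];M=R.from_rotvec(c["attitude"]).as_matrix()
    q=(np.atleast_2d(P)-c["origin"])@M
    return np.c_[K[0,2]-K[0,0]*q[:,0]/q[:,2],K[1,2]+K[1,1]*q[:,1]/q[:,2]]
def crop(name,out,x,y,w,h,s):
    im=ctrl.get_image(name)[y:y+h,x:x+w,::-1]
    cv2.imwrite(out,cv2.resize(im,None,fx=s,fy=s,interpolation=cv2.INTER_CUBIC))
E
python3 - <<'E'
from h import *
crop("top","pics/t1.png",235,118,200,150,4)
im=ctrl.get_image("top"); hsv=cv2.cvtColor(im,cv2.COLOR_RGB2HSV)
def quad(mask,box):
    m=np.zeros(mask.shape,np.uint8);x,y,w,h=box;m[y:y+h,x:x+w]=mask[y:y+h,x:x+w]
    c=max(cv2.findContours(m,0,2)[0],key=cv2.contourArea);return cv2.boxPoints(cv2.minAreaRect(cv2.convexHull(c)))
for n,mask,box,z in (("green",cv2.inRange(hsv,(60,80,30),(90,255,200)),(360,160,70,65),.002),("white",cv2.inRange(hsv,(0,0,180),(180,50,255)),(325,212,65,65),.002),("tray",cv2.inRange(hsv,(105,120,50),(130,255,255)),(230,110,115,100),.016)):
    q=quad(mask,box); print(n,q.round(1).tolist()); print(world("top",q,z).round(4).tolist(),world("top",q,z).mean(0))
E
```

```text
green [[373.0, 173.0], [413.0, 173.0], [413.0, 212.0], [373.0, 212.0]]
[[0.5235, -0.3873, 0.002], [0.522, -0.465, 0.002], [0.4454, -0.4614, 0.002], [0.4468, -0.3847, 0.002]] [ 0.48442785 -0.4246169   0.002     ]
white [[328.5, 262.70001220703125], [337.20001220703125, 219.1999969482422], [381.0, 228.0], [372.29998779296875, 271.5]]
[[0.3514, -0.2972, 0.002], [0.434, -0.3154, 0.002], [0.4156, -0.399, 0.002], [0.3337, -0.3797, 0.002]] [ 0.38367957 -0.3478339   0.002     ]
tray [[240.39999389648438, 196.6999969482422], [247.3000030517578, 120.30000305175781], [334.5, 128.1999969482422], [327.6000061035156, 204.60000610351562]]
[[0.4792, -0.1305, 0.016], [0.6316, -0.1423, 0.016], [0.6115, -0.3138, 0.016], [0.4608, -0.2976, 0.016]] [ 0.54575286 -0.22105302  0.016     ]
```

View pics/t1.png

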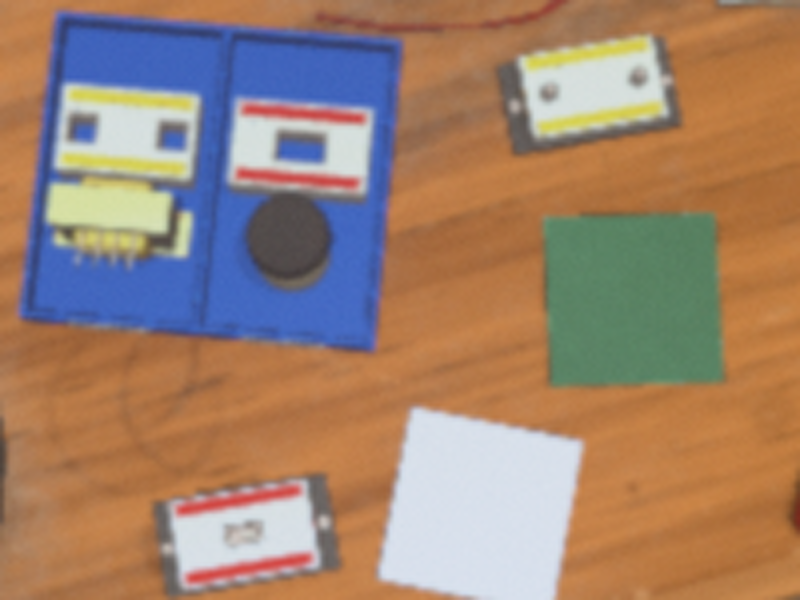

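The enlarged view gives corners for everything: jar cap centre (289,237) in crop pixels, transformer top (52,182)–(170,235), both halves and both bases.

```bash
cat > p.py <<'E'
from h import *
f=lambda a:np.array([235,118])+(np.array(a,float)+.5)/4-.5
def rect(n,pts,z):
    w=world("top",f(pts),z)[:,:2]; c=w.mean(0)
    y=((w[0]-w[1])+(w[3]-w[2]))/2; x=((w[0]-w[3])+(w[1]-w[2]))/2
    print(n,"c",c.round(4),"lx",np.linalg.norm(x).round(4),"ly",np.linalg.norm(y).round(4),"xdir",np.degrees(np.arctan2(x[1],x[0])).round(1),"ydir-90",(np.degrees(np.arctan2(y[1],y[0]))-90).round(1)); return c
rect("tray",[(57,13),(402,40),(374,350),(20,318)],.016)
rect("cap_pins",[(66,85),(202,95),(194,180),(54,168)],.026)
print("holes",world("top",f([(82,128),(173,136)]),.022).round(4))
rect("cap_slot",[(238,98),(376,108),(366,193),(228,185)],.026)
rect("transf",[(52,182),(175,192),(170,235),(45,222)],.053)
print("jar",world("top",f([(289,237)]),.054))
rect("bpins",[(518,56),(660,36),(678,122),(533,140)],.020); print(world("top",f([(549,92),(638,76)]),.027))
rect("btong",[(168,503),(305,484),(322,570),(188,592)],.020);rect("bt foot",[(155,502),(325,475),(342,568),(175,597)],.008)
rect("green",[(543,216),(714,213),(723,381),(551,386)],.002)
rect("white",[(412,407),(583,440),(556,603),(379,578)],.002)
E
python3 p.py
```

```text
tray c [ 0.5453 -0.222 ] lx 0.1533 ly 0.1705 xdir -6.1 ydir-90 -6.1
cap_pins c [ 0.5665 -0.1825] lx 0.0418 ly 0.067 xdir -6.4 ydir-90 -5.9
holes [[ 0.57   -0.1592  0.022 ]
 [ 0.5651 -0.2034  0.022 ]]
cap_slot c [ 0.5578 -0.2658] lx 0.0427 ly 0.0664 xdir -7.1 ydir-90 -5.0
transf c [ 0.5232 -0.1779] lx 0.0198 ly 0.058 xdir -7.8 ydir-90 -6.5
jar [[ 0.50747134 -0.26055283  0.054     ]]
bpins c [ 0.585  -0.4088] lx 0.0431 ly 0.07 xdir 8.5 ydir-90 6.6
[[ 0.58165183 -0.38477967  0.027     ]
 [ 0.58865651 -0.42764073  0.027     ]]
btong c [ 0.3719 -0.2371] lx 0.0416 ly 0.064 xdir 11.6 ydir-90 7.6
bt foot c [ 0.3733 -0.2379] lx 0.0452 ly 0.0809 xdir 10.8 ydir-90 8.5
green c [ 0.4847 -0.4243] lx 0.0831 ly 0.0829 xdir 0.6 ydir-90 0.3
white c [ 0.3855 -0.3489] lx 0.0808 ly 0.0838 xdir -11.7 ydir-90 -10.4
```

```bash
cat >> h.py <<'E'
def plan(x,y,z,ydir):
    """turn first (about tool z), then shift in the turned tool frame; cm, deg"""
    s=ctrl.get_state(); M=R.from_rotvec(s["tool_rot"]).as_matrix()
    cur=np.degrees(np.arctan2(M[1,1],M[0,1])); turn=-((ydir-cur+90)%180-90)
    M2=M@R.from_rotvec([0,0,np.radians(turn)]).as_matrix()
    d=M2.T@(np.array([x,y,z])-s["position"])*100
    print("t",round(s["time"],2),"pos",s["position"].round(4),"ydir",cur.round(2),"tilt",np.degrees(np.arccos(-M[2,2])).round(2),"F",s["ft_force"].round(1),"grip",round(s["grip_width"]*87,1),round(s["grip_force"],1),"\n turn",turn.round(1),"shift",d.round(2))
E
python3 - <<'E'
from h import *
plan(.5075,-.2605,.20,84)
E
```

```text
t 0.2 pos [ 0.1999 -0.6182  0.2916] ydir -72.08 tilt 0.07 F [-0.8  0.7 -0.5] grip 87.2 0.0 
 turn 23.9 shift [ 26.86 -38.78   9.18]
```

Emit:
drive_tool:
  motion:
    - [[0, 0, 0], [0, 0, 8], 0.38]
    - [[0, 0, 0], [0, 0, 8], 0.38]
    - [[0, 0, 0], [0, 0, 7.9], 0.38]
    - [[2.98, -4.31, 0], [0, 0, 0], 0.38]
    - [[2.98, -4.31, 0], [0, 0, 0], 0.38]
    - [[2.98, -4.31, 0], [0, 0, 0], 0.38]
    - [[2.98, -4.31, 0], [0, 0, 0], 0.38]
    - [[2.98, -4.31, 0], [0, 0, 0], 0.38]
    - [[2.98, -4.31, 0], [0, 0, 0], 0.38]
    - [[2.98, -4.31, 2], [0, 0, 0], 0.38]
    - [[2.98, -4.31, 2], [0, 0, 0], 0.38]
    - [[2.98, -4.31, 2], [0, 0, 0], 0.38]
  force: 15

```text
time: 1.7
position: [0.5079, -0.2593, 0.2317]
tool_rot: [3.137, -0.164, 0.0]
ft_force: [0.9, -0.3, -0.4]
grip_width: 0.687
grip_force: 0.0
```

Run:
```python
from h import *
plan(.5075,-.2605,.15,84)
crop("side","pics/s1.png",200,120,200,180,3)
```

```text
t 1.7 pos [ 0.5079 -0.2593  0.2317] ydir -95.99 tilt 0.03 F [ 0.9 -0.3 -0.4] grip 59.8 0.0 
 turn 0.0 shift [-0.03  0.12  8.17]
```

View pics/s1.png

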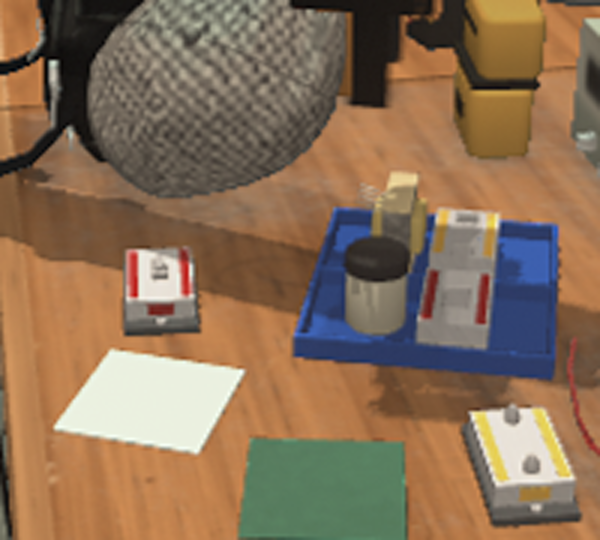

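The jar is at crop (377,252), the transformer top at (402,180), and the gripper is above them.

Run:
```python
from h import *
print(world("side",[(200+377/3,120+251/3)],.054),world("side",[(200+402/3,120+182/3)],.053))
plan(.5075,-.2605,.105,84)
```

```text
[[ 0.50994519 -0.26244529  0.054     ]] [[ 0.52549995 -0.16437889  0.053     ]]
t 1.75 pos [ 0.5118 -0.2505  0.2289] ydir -95.42 tilt 0.4 F [ 3.   4.9 -0.9] grip 59.6 0.0 
 turn 0.6 shift [-0.32  1.13 12.39]
```

Emit:
drive_tool:
  motion:
    - [[0, 0, 0], [0, 0, 0], 0.38]
    - [[0, 0, 0], [0, 0, 0], 0.38]
    - [[0, 0, 0], [0, 0, 0], 0.38]
    - [[0, 0, 0], [0, 0, 0], 0.38]

```text
time: 2.25
position: [0.5067, -0.2617, 0.2326]
tool_rot: [3.137, -0.167, 0.001]
ft_force: [-0.0, -0.5, -0.6]
grip_width: 0.692
grip_force: 0.0
```

Run:
```python
from h import *
plan(.5085,-.261,.105,84)
```

```text
t 2.25 pos [ 0.5067 -0.2617  0.2326] ydir -96.09 tilt 0.04 F [-0.  -0.5 -0.6] grip 60.2 0.0 
 turn -0.1 shift [ 0.17 -0.1  12.76]
```

Emit:
drive_tool:
  motion:
    - [[0.17, -0.1, 3.5], [0, 0, 0], 0.38]
    - [[0, 0, 3.5], [0, 0, 0], 0.38]
    - [[0, 0, 2.5], [0, 0, 0], 0.38]
    - [[0, 0, 1.7], [0, 0, 0], 0.38]
    - [[0, 0, 1], [0, 0, 0], 0.38]
    - [[0, 0, 0.55], [0, 0, 0], 0.38]
    - [[0, 0, 0], [0, 0, 0], 0.38]
    - [[0, 0, 0], [0, 0, 0], 0.38]
    - [[0, 0, 0], [0, 0, 0], -0.3]
    - [[0, 0, 0], [0, 0, 0], -0.3]
    - [[0, 0, 0], [0, 0, 0], -0.3]
    - [[0, 0, 0], [0, 0, 0], -0.3]
  force: 12

```text
time: 3.75
position: [0.5091, -0.2598, 0.105]
tool_rot: [3.137, -0.164, 0.001]
ft_force: [-0.7, 0.3, 1.6]
grip_width: 0.453
grip_force: 12.0
```

Run:
```python
from h import *
plan(.485,-.4245,.185,84)
crop("side","pics/s2.png",260,140,120,120,4)
```

```text
t 3.75 pos [ 0.5091 -0.2598  0.105 ] ydir -95.97 tilt 0.02 F [-0.7  0.3  1.6] grip 39.5 12.0 
 turn 0.0 shift [-0.67 16.64 -8.  ]
```

View pics/s2.png

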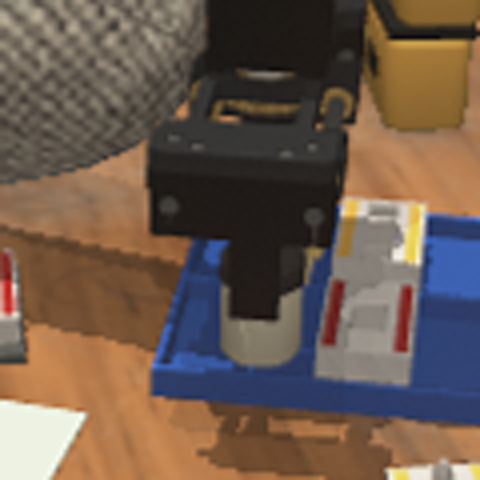

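The jar is held at the cap (39.5 mm). I'll carry it to the green mat.

Emit:
drive_tool:
  motion:
    - [[0, 0, -1.5], [0, 0, 0], -0.3]
    - [[0, 0, -2.5], [0, 0, 0], -0.3]
    - [[0, 0, -2.5], [0, 0, 0], -0.3]
    - [[0, 0.5, -1.5], [0, 0, 0], -0.3]
    - [[-0.1, 2, 0], [0, 0, 0], -0.3]
    - [[-0.1, 2.5, 0], [0, 0, 0], -0.3]
    - [[-0.1, 3, 0], [0, 0, 0], -0.3]
    - [[-0.1, 3, 0], [0, 0, 0], -0.3]
    - [[-0.1, 2.5, 0], [0, 0, 0], -0.3]
    - [[-0.1, 2, 0], [0, 0, 0], -0.3]
    - [[-0.07, 1.1, 0], [0, 0, 0], -0.3]
    - [[0, 0, 0], [0, 0, 0], -0.3]

```text
time: 5.3
position: [0.4847, -0.4247, 0.1845]
tool_rot: [-3.137, 0.165, 0.0]
ft_force: [0.2, 1.2, -0.8]
grip_width: 0.448
grip_force: 12.0
```

Emit:
drive_tool:
  motion:
    - [[0, 0, 0], [0, 0, 0], -0.3]
    - [[0, 0, 2], [0, 0, 0], -0.3]
    - [[0, 0, 2], [0, 0, 0], -0.3]
    - [[0, 0, 1.5], [0, 0, 0], -0.3]
    - [[0, 0, 1], [0, 0, 0], -0.3]
    - [[0, 0, 0.5], [0, 0, 0], -0.3]
    - [[0, 0, 0], [0, 0, 0], -0.3]
    - [[0, 0, 0], [0, 0, 0], -0.3]

```text
time: 6.3
position: [0.4854, -0.4246, 0.1155]
tool_rot: [3.136, -0.164, 0.002]
ft_force: [-0.3, -0.5, -0.6]
grip_width: 0.446
grip_force: 12.0
```

Run:
```python
from h import *
plan(.485,-.4245,.1035,84)
```

```text
t 6.3 pos [ 0.4854 -0.4246  0.1155] ydir -95.98 tilt 0.08 F [-0.3 -0.5 -0.6] grip 38.8 12.0 
 turn 0.0 shift [-0.04 -0.    1.2 ]
```

Emit:
drive_tool:
  motion:
    - [[0, 0, 0.7], [0, 0, 0], -0.3]
    - [[0, 0, 0.4], [0, 0, 0], -0.3]
    - [[0, 0, 0.1], [0, 0, 0], -0.3]
    - [[0, 0, 0], [0, 0, 0], -0.3]
    - [[0, 0, 0], [0, 0, 0], 0.4]
    - [[0, 0, 0], [0, 0, 0], 0.4]
    - [[0, 0, 0], [0, 0, 0], 0.4]
    - [[0, 0, -1.5], [0, 0, 0], 0.4]
    - [[0, 0, -3], [0, 0, 0], 0.78]
    - [[0, 0, -3], [0, 0, 0], 0.78]
    - [[0, 0, -2], [0, 0, 0], 0.78]
    - [[0, 0, 0], [0, 0, 0], 0.78]

```text
time: 7.8
position: [0.4859, -0.4249, 0.2001]
tool_rot: [3.135, -0.164, 0.005]
ft_force: [-0.4, -0.1, -0.4]
grip_width: 0.884
grip_force: 0.0
```

Emit:
drive_tool:
  motion:
    - [[0.1, -2, 0], [0, 0, 0], 0.78]
    - [[0.2, -4, 0], [0, 0, 0], 0.78]
    - [[0.2, -5, 0], [0, 0, 0], 0.78]
    - [[0.3, -5, 0], [0, 0, 0], 0.78]
    - [[0.3, -4.5, 0], [0, 0, 0], 0.78]
    - [[0.2, -3, 0], [0, 0, 0], 0.78]
    - [[0, -1.42, 0], [0, 0, 0], 0.78]
    - [[0, 0, 0], [0, 0, 0], 0.78]
    - [[0, 0, 0], [0, 0, 0], 0.78]
    - [[0, 0, 0], [0, 0, 0], 0.78]

```text
time: 9.05
position: [0.5235, -0.1793, 0.1975]
tool_rot: [3.137, -0.168, -0.001]
ft_force: [0.0, -0.8, 0.1]
grip_width: 0.887
grip_force: 0.0
```

Run:
```python
from h import *
plan(.523,-.177,.104,84)
crop("side","pics/s3.png",220,100,200,200,3)
```

```text
t 9.05 pos [ 0.5235 -0.1793  0.1975] ydir -96.13 tilt 0.03 F [ 0.  -0.8  0.1] grip 77.2 0.0 
 turn -0.1 shift [-0.07 -0.23  9.35]
```

View pics/s3.png

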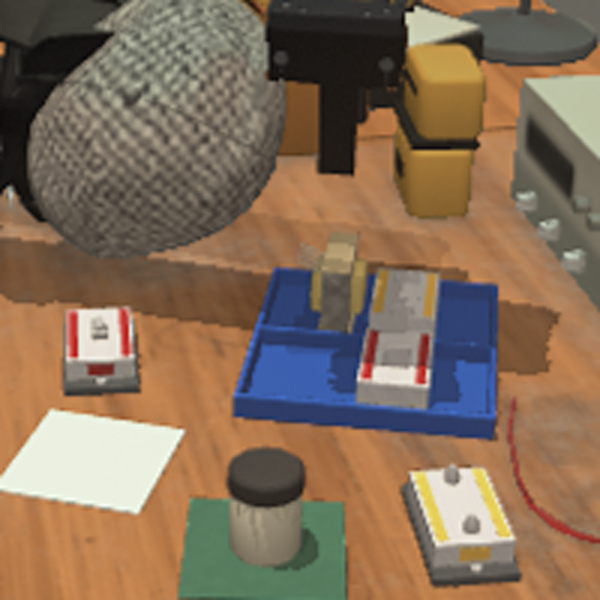

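The jar stands in the middle of the green mat. I'll descend on the transformer.

Emit:
drive_tool:
  motion:
    - [[-0.05, -0.15, 2], [0, 0, 0], 0.78]
    - [[0, 0, 2.5], [0, 0, 0], 0.78]
    - [[0, 0, 2], [0, 0, 0], 0.78]
    - [[0, 0, 1.5], [0, 0, 0], 0.78]
    - [[0, 0, 0.9], [0, 0, 0], 0.78]
    - [[0, 0, 0.45], [0, 0, 0], 0.78]
    - [[0, 0, 0], [0, 0, 0], 0.78]
    - [[0, 0, 0], [0, 0, 0], 0.78]

```text
time: 10.1
position: [0.524, -0.1763, 0.1049]
tool_rot: [3.137, -0.164, 0.002]
ft_force: [-0.8, 0.5, 0.2]
grip_width: 0.894
grip_force: 0.0
```

Emit:
drive_tool:
  motion:
    - [[0, 0, 0], [0, 0, 0], 0.1]
    - [[0, 0, 0], [0, 0, 0], 0.1]
    - [[0, 0, 0], [0, 0, 0], 0.1]
    - [[0, 0, 0], [0, 0, 0], 0.1]
    - [[0, 0, 0], [0, 0, 0], 0.1]
    - [[0, 0, 0], [0, 0, 0], 0.1]
  force: 25

```text
time: 10.85
position: [0.5236, -0.1761, 0.1044]
tool_rot: [3.137, -0.164, 0.0]
ft_force: [-0.2, 0.7, 2.6]
grip_width: 0.647
grip_force: 25.0
```

Run:
```python
from h import *
plan(.385,-.3485,.205,84)
```

```text
t 10.85 pos [ 0.5236 -0.1761  0.1044] ydir -95.97 tilt 0.0 F [-0.2  0.7  2.6] grip 56.3 25.0 
 turn 0.0 shift [-11.98  18.6  -10.06]
```

Emit:
drive_tool:
  motion:
    - [[0, 0, -1.5], [0, 0, 0], 0.1]
    - [[0, 0, -2.5], [0, 0, 0], 0.1]
    - [[0, 0, -2.5], [0, 0, 0], 0.1]
    - [[0, 0, -2], [0, 0, 0], 0.1]
    - [[0, 1.5, -1], [0, 0, 0], 0.1]
    - [[0, 3, -0.5], [0, 0, 0], 0.1]
    - [[-0.5, 3.5, 0], [0, 0, 0], 0.1]
    - [[-1.5, 3.5, 0], [0, 0, 0], 0.1]
    - [[-2.5, 3, 0], [0, 0, 0], 0.1]
    - [[-2.5, 2.5, 0], [0, 0, 0], 0.1]
    - [[-2.5, 1.6, 0], [0, 0, 0], 0.1]
    - [[-1.5, 0, 0], [0, 0, 0], 0.1]

```text
time: 12.35
position: [0.3921, -0.3518, 0.2038]
tool_rot: [3.137, -0.171, -0.002]
ft_force: [0.1, -0.2, -2.3]
grip_width: 0.647
grip_force: 25.0
```

Emit:
drive_tool:
  motion:
    - [[-0.98, 0, 0], [0, 0, 0], 0.1]
    - [[0, 0, 0], [0, 0, 0], 0.1]
    - [[0, 0, 2], [0, 0, 0], 0.1]
    - [[0, 0, 2.5], [0, 0, 0], 0.1]
    - [[0, 0, 2], [0, 0, 0], 0.1]
    - [[0, 0, 1.5], [0, 0, 0], 0.1]
    - [[0, 0, 0.8], [0, 0, 0], 0.1]
    - [[0, 0, 0], [0, 0, 0], 0.1]
    - [[0, 0, 0], [0, 0, 0], 0.1]

```text
time: 13.48
position: [0.3855, -0.3491, 0.117]
tool_rot: [3.136, -0.164, 0.002]
ft_force: [0.0, -0.7, -2.2]
grip_width: 0.646
grip_force: 25.0
```

Run:
```python
from h import *
plan(.385,-.3485,.1028,84)
```

```text
t 13.47 pos [ 0.3855 -0.3491  0.117 ] ydir -95.97 tilt 0.09 F [ 0.  -0.7 -2.2] grip 56.2 25.0 
 turn 0.0 shift [-0.06 -0.05  1.42]
```

Emit:
drive_tool:
  motion:
    - [[0, 0, 0.8], [0, 0, 0], 0.1]
    - [[0, 0, 0.5], [0, 0, 0], 0.1]
    - [[0, 0, 0.1], [0, 0, 0], 0.1]
    - [[0, 0, 0], [0, 0, 0], 0.1]
    - [[0, 0, 0], [0, 0, 0], 0.78]
    - [[0, 0, 0], [0, 0, 0], 0.78]
    - [[0, 0, 0], [0, 0, 0], 0.78]
    - [[0, 0, -1.5], [0, 0, 0], 0.78]
    - [[0, 0, -3], [0, 0, 0], 0.78]
    - [[0, 0, -3], [0, 0, 0], 0.78]
    - [[0, 0, -2], [0, 0, 0], 0.4]
    - [[0, 0, 0], [0, 0, 0], 0.4]

```text
time: 14.98
position: [0.3861, -0.3495, 0.1999]
tool_rot: [3.134, -0.164, 0.006]
ft_force: [-0.2, -0.0, 0.4]
grip_width: 0.752
grip_force: 0.0
```

Emit:
drive_tool:
  motion:
    - [[0, 0, 0], [0, 0, -10], 0.4]
    - [[0, 0, 0], [0, 0, -10], 0.4]
    - [[0, 0, 0], [0, 0, -10], 0.4]
    - [[0, 0, 0], [0, 0, -10], 0.4]
    - [[0, 0, 0], [0, 0, -10], 0.4]
    - [[0, 0, 0], [0, 0, -10], 0.4]
    - [[0, 0, 0], [0, 0, -10], 0.4]
    - [[0, 0, 0], [0, 0, -10], 0.4]
    - [[0, 0, 0], [0, 0, -10], 0.4]
    - [[0, 0, 0], [0, 0, 0], 0.4]
    - [[0, 0, 0], [0, 0, 0], 0.4]

```text
time: 16.35
position: [0.3848, -0.3485, 0.1968]
tool_rot: [-2.337, -2.099, 0.0]
ft_force: [-0.8, -0.5, 0.0]
grip_width: 0.703
grip_force: 0.0
```

Run:
```python
from h import *
plan(.557,-.2655,.2,-6)
crop("side","pics/s4.png",200,160,200,160,3)
```

```text
t 16.35 pos [ 0.3848 -0.3485  0.1968] ydir -6.14 tilt 0.04 F [-0.8 -0.5  0. ] grip 61.1 0.0 
 turn -0.1 shift [10.06 16.26 -0.32]
```

View pics/s4.png

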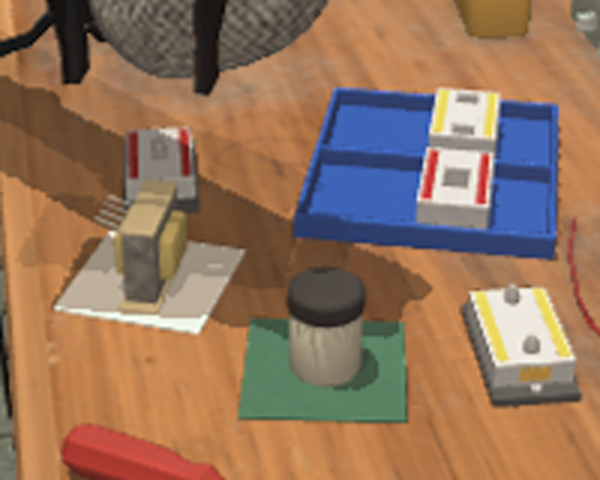

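Both stand centred on the mats. Next I'll cross-check base_pins (pin tips at crop (513,288) and (531,340)) and the halves from the side view.

Run:
```python
from h import *
g=lambda a:np.array([200,160])+(np.array(a,float)+.5)/3-.5
w=world("side",g([(513,290),(531,340)]),.027);print("pins",w.round(4),w.mean(0).round(4))
print("slot",world("side",g([(457,178)]),.026)); w=world("side",g([(467,98),(463,130)]),.026);print("holes",w.mean(0))
w=world("side",g([(429,148),(496,151),(487,205),(418,202)]),.026);print("slot rect",w.mean(0))
w=world("side",g([(470,290),(542,287),(576,354),(496,369)]),.020);print("bpins rect",w.mean(0))
crop("top","pics/t2.png",265,220,70,60,8)
```

```text
pins [[ 0.5838 -0.3852  0.027 ]
 [ 0.5898 -0.4294  0.027 ]] [ 0.5868 -0.4073  0.027 ]
slot [[ 0.55851788 -0.26606635  0.026     ]]
holes [ 0.5669486  -0.18184507  0.026     ]
slot rect [ 0.55900879 -0.263185    0.026     ]
bpins rect [ 0.58686809 -0.40574777  0.02      ]
```

View pics/t2.png

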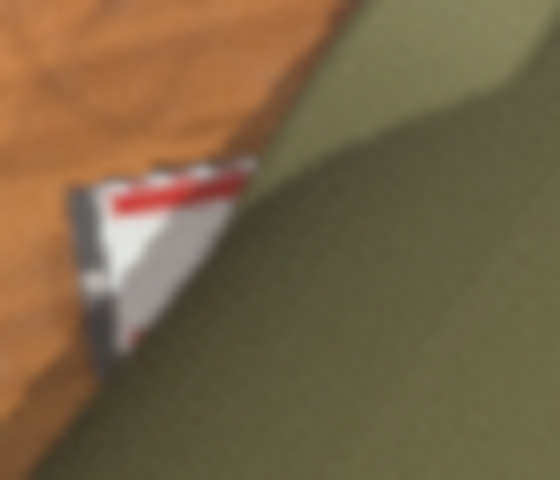

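Emit:
drive_tool:
  motion:
    - [[0.5, 1.2, 0], [0, 0, 0], 0.4]
    - [[1.5, 2.5, 0], [0, 0, 0], 0.4]
    - [[2, 3, 0], [0, 0, 0], 0.4]
    - [[2, 3, 0], [0, 0, 0], 0.4]
    - [[2, 3, 0], [0, 0, 0], 0.4]
    - [[1.5, 2.5, 0], [0, 0, 0], 0.4]
    - [[0.56, 1.06, 0], [0, 0, 0], 0.4]
    - [[0, 0, 0], [0, 0, 0], 0.4]
    - [[0, 0, 0], [0, 0, 0], 0.4]
    - [[0, 0, 0], [0, 0, 0], 0.4]

```text
time: 17.7
position: [0.5562, -0.2667, 0.1973]
tool_rot: [2.336, 2.1, -0.001]
ft_force: [0.3, -0.0, 0.3]
grip_width: 0.704
grip_force: 0.0
```

Run:
```python
from h import *
g=lambda a:np.array([200,120])+(np.array(a,float)+.5)/3-.5
w=world("side",g([(126,250),(190,249),(197,303),(127,305)]),.02);print(w.round(4).tolist(),w.mean(0))
plan(.558,-.2658,.079,-6)
```

```text
[[0.3484, -0.2069, 0.02], [0.3892, -0.203, 0.02], [0.4016, -0.2711, 0.02], [0.36, -0.276, 0.02]] [ 0.37480356 -0.23925588  0.02      ]
t 17.7 pos [ 0.5562 -0.2667  0.1973] ydir -6.09 tilt 0.05 F [ 0.3 -0.   0.3] grip 61.2 0.0 
 turn -0.1 shift [ 0.11  0.17 11.83]
```

Emit:
drive_tool:
  motion:
    - [[0.1, 0.1, 2], [0, 0, 0], 0.4]
    - [[0, 0, 3], [0, 0, 0], 0.4]
    - [[0, 0, 2.5], [0, 0, 0], 0.4]
    - [[0, 0, 2], [0, 0, 0], 0.4]
    - [[0, 0, 1.3], [0, 0, 0], 0.4]
    - [[0, 0, 0.7], [0, 0, 0], 0.4]
    - [[0, 0, 0.3], [0, 0, 0], 0.4]
    - [[0, 0, 0], [0, 0, 0], 0.4]
    - [[0, 0, 0], [0, 0, 0], 0.4]

```text
time: 18.82
position: [0.5587, -0.2649, 0.08]
tool_rot: [2.333, 2.102, 0.001]
ft_force: [-0.3, 0.1, 0.2]
grip_width: 0.696
grip_force: 0.0
```

Emit:
drive_tool:
  motion:
    - [[0, 0, 0], [0, 0, 0], -0.3]
    - [[0, 0, 0], [0, 0, 0], -0.3]
    - [[0, 0, 0], [0, 0, 0], -0.3]
    - [[0, 0, 0], [0, 0, 0], -0.3]
    - [[0, 0, 0], [0, 0, 0], -0.3]
  force: 20

```text
time: 19.45
position: [0.5584, -0.2647, 0.0794]
tool_rot: [2.334, 2.102, 0.0]
ft_force: [0.1, -0.3, 0.6]
grip_width: 0.482
grip_force: 20.0
```

Run:
```python
from h import *
plan(.5,-.2658,.179,9)
crop("side","pics/s5.png",260,130,160,130,4)
```

```text
t 19.45 pos [ 0.5584 -0.2647  0.0794] ydir -5.98 tilt 0.02 F [ 0.1 -0.3  0.6] grip 41.9 20.0 
 turn -15.0 shift [ 0.8  -5.78 -9.96]
```

View pics/s5.png

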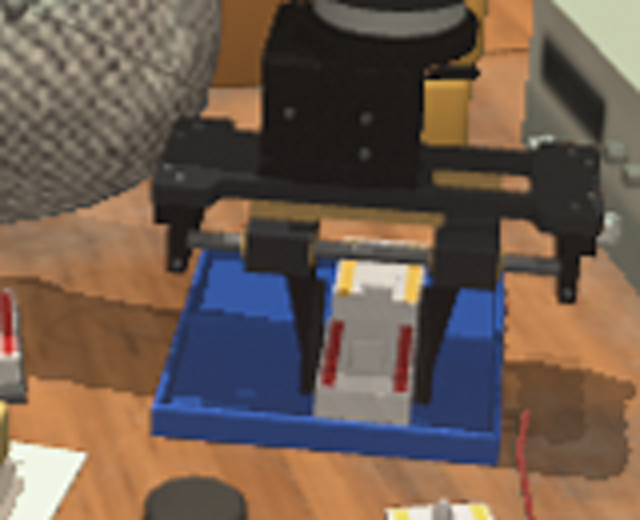

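Gripped at 41.9 mm, slot half between the fingers. I'll lift it and carry it to the tongue.

Emit:
drive_tool:
  motion:
    - [[0, 0, -1.5], [0, 0, 0], -0.3]
    - [[0, 0, -2.5], [0, 0, 0], -0.3]
    - [[0, 0, -2.5], [0, 0, 0], -0.3]
    - [[0, 0, -2], [0, 0, -5], -0.3]
    - [[0, 0, -1], [0, 0, -5], -0.3]
    - [[0, 0, -0.5], [0, 0, -5], -0.3]
    - [[0.3, -1.2, 0], [0, 0, 0], -0.3]
    - [[0.8, -2.5, 0], [0, 0, 0], -0.3]
    - [[0.9, -3, 0], [0, 0, 0], -0.3]
    - [[0.9, -3, 0], [0, 0, 0], -0.3]
    - [[0.9, -3, 0], [0, 0, 0], -0.3]
    - [[0.8, -2.5, 0], [0, 0, 0], -0.3]

```text
time: 21.0
position: [0.3986, -0.2427, 0.179]
tool_rot: [-2.042, -2.386, 0.001]
ft_force: [-0.0, -0.1, -1.2]
grip_width: 0.481
grip_force: 20.0
```

Emit:
drive_tool:
  motion:
    - [[0.6, -1.6, 0], [0, 0, 0], -0.3]
    - [[0.32, -1, 0], [0, 0, 0], -0.3]
    - [[0, 0, 0], [0, 0, 0], -0.3]
    - [[0, 0, 0], [0, 0, 0], -0.3]
    - [[0, 0, 2], [0, 0, 0], -0.3]
    - [[0, 0, 2], [0, 0, 0], -0.3]
    - [[0, 0, 1], [0, 0, 0], -0.3]
    - [[0, 0, 0], [0, 0, 0], -0.3]
    - [[0, 0, 0], [0, 0, 0], -0.3]
    - [[0, 0, 0], [0, 0, 0], -0.3]

```text
time: 22.25
position: [0.3743, -0.2384, 0.13]
tool_rot: [2.039, 2.388, -0.0]
ft_force: [0.7, -0.2, -1.2]
grip_width: 0.481
grip_force: 20.0
```

Run:
```python
from h import *
plan(.374,-.238,.0955,9)
crop("side","pics/s6.png",210,160,100,80,8)
```

```text
t 22.25 pos [ 0.3743 -0.2384  0.13  ] ydir 9.02 tilt 0.08 F [ 0.7 -0.2 -1.2] grip 41.9 20.0 
 turn 0.0 shift [ 0.05 -0.03  3.45]
```

View pics/s6.png

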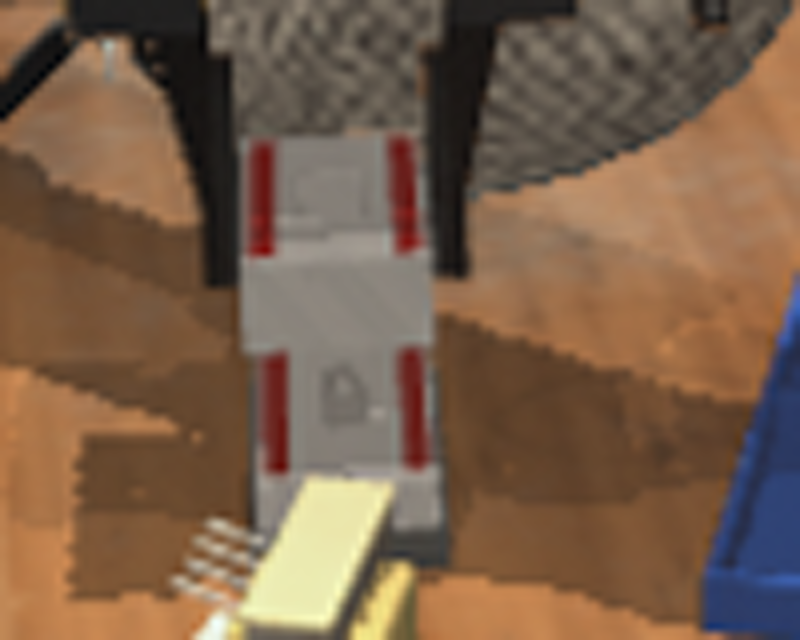

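The slot half hangs above the tongue base: its front top edge is at (242,258)–(434,255), the base's front top edge at (258,472)–(441,468).

Run:
```python
from h import *
g=lambda a:np.array([210,160])+(np.array(a,float)+.5)/8-.5
W=lambda p,z:world("side",g(p),z)[:,:2].round(4).tolist()
print("cap front bottom",W([(245,353),(433,347)],.0546))
print("cap front top",W([(242,258),(434,255)],.0766),"back",W([(244,138),(413,134)],.0766))
print("base front top",W([(258,472),(441,468)],.020))
print("stripe ends cap front",W([(262,255),(408,249)],.0766),"back",W([(262,142),(402,138)],.0766))
print("stripe ends base front",W([(276,472),(418,467)],.020),"back",W([(273,352),(409,348)],.020))
M=R.from_euler("z",9,degrees=True).as_matrix()
for dx in(-.021,.021): 
  for dy in(-.033,.033):
    P=np.array([.374,-.238,.02])+M@[dx,dy,0]; print(dx,dy,((proj("side",P)-[210,160])*8+3.5).round())
```

```text
cap front bottom [[0.358, -0.2731], [0.3992, -0.2677]]
cap front top [[0.358, -0.2698], [0.3999, -0.2656]] back [[0.3486, -0.2086], [0.3876, -0.2037]]
base front top [[0.3581, -0.2661], [0.3993, -0.2618]]
stripe ends cap front [[0.3621, -0.2681], [0.3938, -0.2631]] back [[0.3531, -0.2105], [0.3853, -0.2061]]
stripe ends base front [[0.3622, -0.2659], [0.3941, -0.2617]] back [[0.3527, -0.2089], [0.3849, -0.2049]]
-0.021 -0.033 [[254. 489.]]
-0.021 0.033 [[254. 351.]]
0.021 -0.033 [[441. 480.]]
0.021 0.033 [[430. 343.]]
```

Emit:
drive_tool:
  motion:
    - [[0.17, -0.03, 0], [0, 0, 0], -0.3]
    - [[0, 0, 1], [0, 0, 0], -0.3]
    - [[0, 0, 0.7], [0, 0, 0], -0.3]
    - [[0, 0, 0.4], [0, 0, 0], -0.3]
    - [[0, 0, 0.4], [0, 0, 0], -0.3]
    - [[0, 0, 0.3], [0, 0, 0], -0.3]
    - [[0, 0, 0.3], [0, 0, 0], -0.3]
    - [[0, 0, 0], [0, 0, 0], -0.3]
    - [[0, 0, 0], [0, 0, 0], -0.3]

```text
time: 23.42
position: [0.3734, -0.2365, 0.0984]
tool_rot: [2.04, 2.389, -0.0]
ft_force: [-0.3, 0.5, -2.2]
grip_width: 0.481
grip_force: 20.0
```

Run:
```python
from h import *
plan(.374,-.2365,.0955,9)
```

```text
t 23.43 pos [ 0.3734 -0.2365  0.0984] ydir 9.03 tilt 0.02 F [-0.3  0.5 -2.2] grip 41.9 20.0 
 turn 0.0 shift [-0.01  0.06  0.29]
```

No contact force with the tongue 6 mm into the slot. I'll seat it and release.

Emit:
drive_tool:
  motion:
    - [[0, 0, 0.15], [0, 0, 0], -0.3]
    - [[0, 0, 0.15], [0, 0, 0], -0.3]
    - [[0, 0, 0], [0, 0, 0], -0.3]
    - [[0, 0, 0], [0, 0, 0], -0.3]
    - [[0, 0, 0], [0, 0, 0], 0.4]
    - [[0, 0, 0], [0, 0, 0], 0.4]
    - [[0, 0, 0], [0, 0, 0], 0.4]
    - [[0, 0, -1.5], [0, 0, 0], 0.4]
    - [[0, 0, -3], [0, 0, 0], 0.4]
    - [[0, 0, -3], [0, 0, 0], 0.4]
    - [[0, 0, -2], [0, 0, 0], 0.4]
    - [[0, 0, 0], [0, 0, 0], 0.4]

```text
time: 24.92
position: [0.3744, -0.2371, 0.1926]
tool_rot: [2.037, 2.386, -0.0]
ft_force: [-0.5, 0.3, -0.2]
grip_width: 0.703
grip_force: 0.0
```

Run:
```python
from h import *
plan(.567,-.182,.195,-6)
crop("side","pics/s7.png",210,160,100,80,8)
```

```text
t 24.93 pos [ 0.3744 -0.2371  0.1926] ydir 9.02 tilt 0.27 F [-0.5  0.3 -0.2] grip 61.2 0.0 
 turn 15.0 shift [ 7.49 18.58 -0.19]
```

View pics/s7.png

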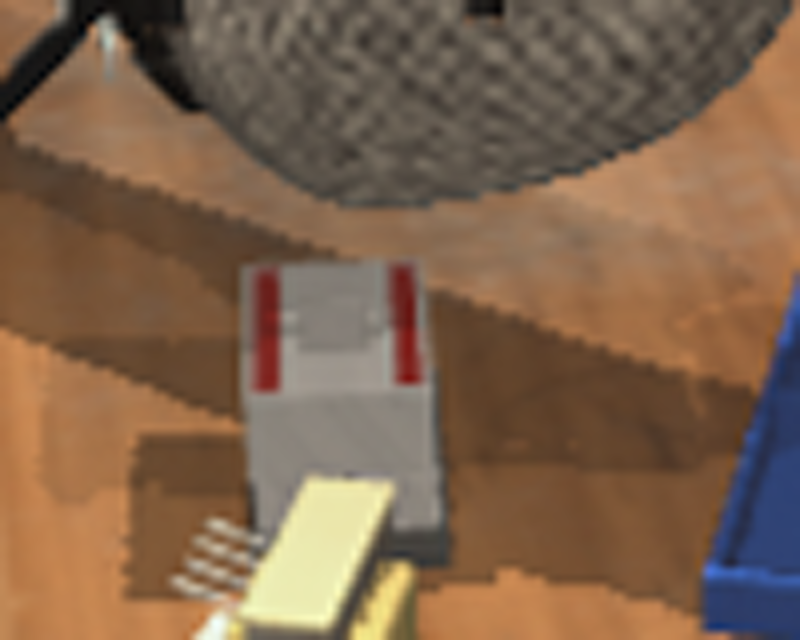

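It sits flush on the tongue base. Now the pins half, going out in x first to stay clear of the knitted cap.

Emit:
drive_tool:
  motion:
    - [[0, 0, 0], [0, 0, 7.5], 0.4]
    - [[0, 1, 0], [0, 0, 7.5], 0.4]
    - [[0, 2.5, 0], [0, 0, 0], 0.4]
    - [[0, 3.5, 0], [0, 0, 0], 0.4]
    - [[0.5, 3.5, 0], [0, 0, 0], 0.4]
    - [[1, 3.5, 0], [0, 0, 0], 0.4]
    - [[1.7, 2.5, 0], [0, 0, 0], 0.4]
    - [[1.7, 1.5, 0], [0, 0, 0], 0.4]
    - [[1.5, 0.6, 0], [0, 0, 0], 0.4]
    - [[1.09, 0.1, 0], [0, 0, 0], 0.4]
    - [[0, 0, 0], [0, 0, 0], 0.4]
    - [[0, 0, 0], [0, 0, 0], 0.4]

```text
time: 26.48
position: [0.5665, -0.1811, 0.1903]
tool_rot: [2.335, 2.101, -0.001]
ft_force: [-0.1, 0.1, 0.7]
grip_width: 0.698
grip_force: 0.0
```

Run:
```python
from h import *
plan(.567,-.182,.0795,-6)
```

```text
t 26.48 pos [ 0.5665 -0.1811  0.1903] ydir -6.04 tilt 0.06 F [-0.1  0.1  0.7] grip 60.7 0.0 
 turn -0.0 shift [-0.08  0.06 11.08]
```

Emit:
drive_tool:
  motion:
    - [[-0.08, 0.05, 2], [0, 0, 0], 0.4]
    - [[0, 0, 2.5], [0, 0, 0], 0.4]
    - [[0, 0, 2.5], [0, 0, 0], 0.4]
    - [[0, 0, 1.8], [0, 0, 0], 0.4]
    - [[0, 0, 1.2], [0, 0, 0], 0.4]
    - [[0, 0, 0.7], [0, 0, 0], 0.4]
    - [[0, 0, 0.35], [0, 0, 0], 0.4]
    - [[0, 0, 0], [0, 0, 0], 0.4]
    - [[0, 0, 0], [0, 0, 0], 0.4]

```text
time: 27.6
position: [0.5679, -0.1811, 0.0804]
tool_rot: [2.333, 2.102, 0.001]
ft_force: [-0.2, -0.2, 0.1]
grip_width: 0.7
grip_force: 0.0
```

Emit:
drive_tool:
  motion:
    - [[0, 0, 0], [0, 0, 0], -0.3]
    - [[0, 0, 0], [0, 0, 0], -0.3]
    - [[0, 0, 0], [0, 0, 0], -0.3]
    - [[0, 0, 0], [0, 0, 0], -0.3]
    - [[0, 0, 0], [0, 0, 0], -0.3]

```text
time: 28.22
position: [0.5676, -0.181, 0.0799]
tool_rot: [2.334, 2.102, -0.0]
ft_force: [-0.5, 0.1, 1.5]
grip_width: 0.477
grip_force: 20.0
```

Run:
```python
from h import *
plan(.586,-.4065,.179,8.5)
```

```text
t 28.23 pos [ 0.5676 -0.181   0.0799] ydir -5.98 tilt 0.02 F [-0.5  0.1  1.5] grip 41.5 20.0 
 turn -14.5 shift [-22.57  -1.51  -9.91]
```

Emit:
drive_tool:
  motion:
    - [[0, 0, -1.5], [0, 0, 0], -0.3]
    - [[0, 0, -2.5], [0, 0, 0], -0.3]
    - [[0, 0, -2.5], [0, 0, 0], -0.3]
    - [[0, 0, -2], [0, 0, -5], -0.3]
    - [[0, 0, -1], [0, 0, -5], -0.3]
    - [[0, 0, -0.4], [0, 0, -4.5], -0.3]
    - [[-1.5, -0.1, 0], [0, 0, 0], -0.3]
    - [[-3, -0.2, 0], [0, 0, 0], -0.3]
    - [[-4, -0.3, 0], [0, 0, 0], -0.3]
    - [[-4, -0.3, 0], [0, 0, 0], -0.3]
    - [[-4, -0.3, 0], [0, 0, 0], -0.3]
    - [[-3, -0.2, 0], [0, 0, 0], -0.3]

```text
time: 29.72
position: [0.5813, -0.3797, 0.1782]
tool_rot: [-2.055, -2.375, 0.003]
ft_force: [0.3, -0.1, -1.1]
grip_width: 0.484
grip_force: 20.0
```

Emit:
drive_tool:
  motion:
    - [[-2, -0.1, 0], [0, 0, 0], -0.3]
    - [[-1.07, 0, 0], [0, 0, 0], -0.3]
    - [[0, 0, 0], [0, 0, 0], -0.3]
    - [[0, 0, 0], [0, 0, 0], -0.3]
    - [[0, 0, 2], [0, 0, 0], -0.3]
    - [[0, 0, 2], [0, 0, 0], -0.3]
    - [[0, 0, 1], [0, 0, 0], -0.3]
    - [[0, 0, 0], [0, 0, 0], -0.3]
    - [[0, 0, 0], [0, 0, 0], -0.3]
    - [[0, 0, 0], [0, 0, 0], -0.3]

```text
time: 30.98
position: [0.5866, -0.4067, 0.1297]
tool_rot: [2.049, 2.379, 0.0]
ft_force: [-0.8, 0.7, -1.0]
grip_width: 0.486
grip_force: 20.0
```

Run:
```python
from h import *
plan(.586,-.4065,.0959,8.5)
crop("side","pics/s8.png",325,205,100,90,6.6)
```

```text
t 30.98 pos [ 0.5866 -0.4067  0.1297] ydir 8.52 tilt 0.09 F [-0.8  0.7 -1. ] grip 42.3 20.0 
 turn 0.0 shift [ 0.03 -0.06  3.38]
```

View pics/s8.png

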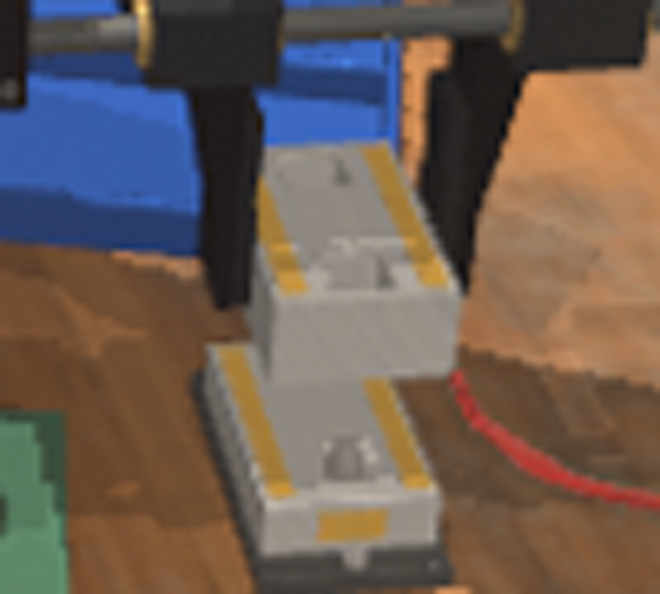

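The pins half hangs over the pins: its front stripe ends are at (294,292) and (433,285), the base's at (283,494) and (416,488).

Run:
```python
from h import *
g=lambda a:np.array([325,205])+(np.array(a,float)+.5)/6.6-.5
W=lambda p,z:world("side",g(p),z)[:,:2]
a=W([(294,292),(433,285)],.0758);b=W([(283,494),(416,488)],.020)
print(a.round(4),b.round(4),(b-a).mean(0))
a=W([(272,382),(456,373)],.0538);b=W([(264,503),(439,490)],.020);print(a.round(4),b.round(4),(b-a).mean(0))
a=W([(246,300),(460,290)],.0758);print(a.round(4))
# predicted pin base/cap from TCP
M=R.from_euler("z",8.5,degrees=True).as_matrix()
for z in(.0758,.02): print([((proj("side",np.array([.5866,-.4067,z])+M@[dx,-.033,0])[0]-[325,205]+.5)*6.6-.5).round() for dx in(-.021,.021)])
```

```text
[[ 0.5744 -0.4376]
 [ 0.6056 -0.4331]] [[ 0.5758 -0.4369]
 [ 0.6067 -0.433 ]] [0.0012541  0.00034235]
[[ 0.5708 -0.4409]
 [ 0.6125 -0.4351]] [[ 0.5712 -0.4405]
 [ 0.6119 -0.4335]] [-7.06784544e-05  9.84589467e-04]
[[ 0.5636 -0.4414]
 [ 0.6114 -0.4347]]
[array([279., 304.]), array([465., 294.])]
[array([262., 508.]), array([442., 497.])]
```

Alignment is within about 1 mm. Descending.

Emit:
drive_tool:
  motion:
    - [[0.07, 0.05, 0], [0, 0, 0], -0.3]
    - [[0, 0, 1], [0, 0, 0], -0.3]
    - [[0, 0, 0.7], [0, 0, 0], -0.3]
    - [[0, 0, 0.4], [0, 0, 0], -0.3]
    - [[0, 0, 0.4], [0, 0, 0], -0.3]
    - [[0, 0, 0.3], [0, 0, 0], -0.3]
    - [[0, 0, 0.3], [0, 0, 0], -0.3]
    - [[0, 0, 0], [0, 0, 0], -0.3]
    - [[0, 0, 0], [0, 0, 0], -0.3]

```text
time: 32.15
position: [0.5866, -0.4057, 0.098]
tool_rot: [2.05, 2.38, -0.0]
ft_force: [-0.4, -0.5, -0.6]
grip_width: 0.479
grip_force: 20.0
```

Run:
```python
from h import *
plan(.587,-.406,.0957,8.5)
```

```text
t 32.15 pos [ 0.5866 -0.4057  0.098 ] ydir 8.52 tilt 0.02 F [-0.4 -0.5 -0.6] grip 41.7 20.0 
 turn 0.0 shift [-0.03  0.03  0.23]
```

Emit:
drive_tool:
  motion:
    - [[0, 0, 0.12], [0, 0, 0], -0.3]
    - [[0, 0, 0.12], [0, 0, 0], -0.3]
    - [[0, 0, 0], [0, 0, 0], -0.3]
    - [[0, 0, 0], [0, 0, 0], -0.3]
    - [[0, 0, 0], [0, 0, 0], 0.4]
    - [[0, 0, 0], [0, 0, 0], 0.4]
    - [[0, 0, 0], [0, 0, 0], 0.4]
    - [[0, 0, -1.5], [0, 0, 0], 0.4]
    - [[0, 0, -3], [0, 0, 0], 0.4]
    - [[0, 0, -3], [0, 0, 0], 0.4]
    - [[0, 0, -2.5], [0, 0, 0], 0.4]
    - [[0, 0, 0], [0, 0, 0], 0.4]

```text
time: 33.65
position: [0.588, -0.4062, 0.1992]
tool_rot: [2.046, 2.376, 0.001]
ft_force: [0.3, -0.2, 0.3]
grip_width: 0.7
grip_force: 0.0
```

Run:
```python
from h import *
plan(.3855,-.349,.2,84)
crop("side","pics/s9.png",200,165,220,150,3.6)
```

```text
t 33.65 pos [ 0.588  -0.4062  0.1992] ydir 8.52 tilt 0.35 F [ 0.3 -0.2  0.3] grip 60.9 0.0 
 turn -75.5 shift [20.74  3.58 -0.2 ]
```

View pics/s9.png

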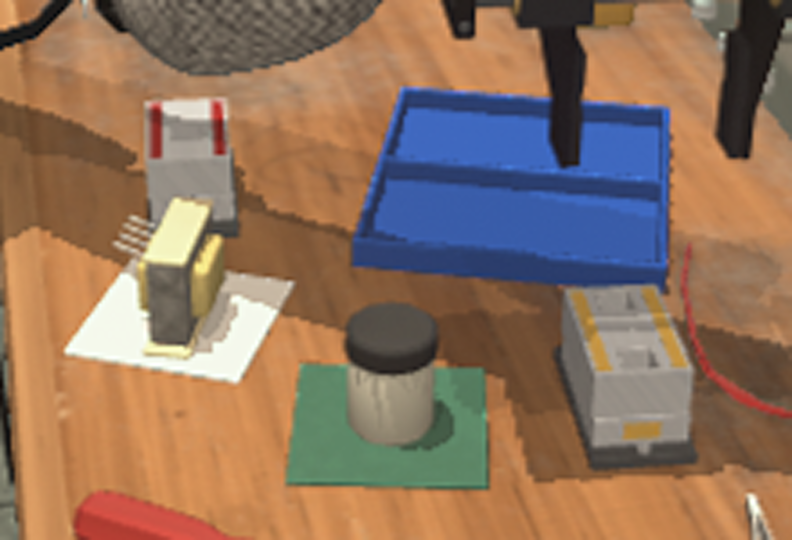

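The pins half is flush on its base, and the jar and transformer are undisturbed. Now the jar goes back.

Emit:
drive_tool:
  motion:
    - [[0, 0, 0], [0, 0, 10.45], 0.4]
    - [[0, 0, 0], [0, 0, 10.45], 0.4]
    - [[0, 0, 0], [0, 0, 10.45], 0.4]
    - [[0, 0, 0], [0, 0, 10.45], 0.4]
    - [[0, 0, 0], [0, 0, 10.45], 0.4]
    - [[0, 0, 0], [0, 0, 10.45], 0.4]
    - [[0, 0, 0], [0, 0, 10.45], 0.4]
    - [[0, 0, 0], [0, 0, 10.45], 0.4]
    - [[0, 0, 0], [0, 0, 10.45], 0.4]
    - [[0, 0, 0], [0, 0, 10.45], 0.4]
    - [[0, 0, 0], [0, 0, 0], 0.4]

```text
time: 35.08
position: [0.586, -0.4053, 0.1938]
tool_rot: [-3.137, 0.161, 0.004]
ft_force: [0.2, 0.2, 0.8]
grip_width: 0.699
grip_force: 0.0
```

Emit:
drive_tool:
  motion:
    - [[-1.5, 0.4, 0], [0, 0, 0], 0.4]
    - [[-2.5, 0.8, 0], [0, 0, 0], 0.4]
    - [[-2.5, 0.8, 0], [0, 0, 0], 0.4]
    - [[-2.2, 0.6, 0], [0, 0, 0], 0.4]
    - [[-1.35, 0.3, 0], [0, 0, 0], 0.4]
    - [[0, 0, 0], [0, 0, 0], 0.4]
    - [[0, 0, 0], [0, 0, 0], 0.4]
    - [[0, 0, 0], [0, 0, 0], 0.4]

```text
time: 36.08
position: [0.4846, -0.4234, 0.1953]
tool_rot: [-3.137, 0.161, -0.001]
ft_force: [0.3, -0.9, -0.2]
grip_width: 0.703
grip_force: 0.0
```

Run:
```python
from h import *
plan(.485,-.4246,.103,84)
```

```text
t 36.08 pos [ 0.4846 -0.4234  0.1953] ydir -95.88 tilt 0.03 F [ 0.3 -0.9 -0.2] grip 61.1 0.0 
 turn 0.1 shift [0.05 0.12 9.23]
```

Emit:
drive_tool:
  motion:
    - [[0.03, 0.1, 2.5], [0, 0, 0], 0.4]
    - [[0, 0, 2.5], [0, 0, 0], 0.4]
    - [[0, 0, 2], [0, 0, 0], 0.4]
    - [[0, 0, 1.2], [0, 0, 0], 0.4]
    - [[0, 0, 0.7], [0, 0, 0], 0.4]
    - [[0, 0, 0.3], [0, 0, 0], 0.4]
    - [[0, 0, 0], [0, 0, 0], 0.4]
    - [[0, 0, 0], [0, 0, 0], 0.4]
    - [[0, 0, 0], [0, 0, 0], -0.3]
    - [[0, 0, 0], [0, 0, 0], -0.3]
    - [[0, 0, 0], [0, 0, 0], -0.3]
    - [[0, 0, 0], [0, 0, 0], -0.3]
  force: 12

```text
time: 37.58
position: [0.4839, -0.4249, 0.1035]
tool_rot: [-3.137, 0.164, -0.0]
ft_force: [-0.2, 0.8, 1.2]
grip_width: 0.452
grip_force: 12.0
```

Run:
```python
from h import *
plan(.5088,-.2599,.19,84)
```

```text
t 37.58 pos [ 0.4839 -0.4249  0.1035] ydir -95.97 tilt 0.01 F [-0.2  0.8  1.2] grip 39.3 12.0 
 turn 0.0 shift [  0.75 -16.67  -8.65]
```

Emit:
drive_tool:
  motion:
    - [[0, 0, -1.5], [0, 0, 0], -0.3]
    - [[0, 0, -2.5], [0, 0, 0], -0.3]
    - [[0, 0, -2.5], [0, 0, 0], -0.3]
    - [[0, -0.5, -1.5], [0, 0, 0], -0.3]
    - [[0.1, -2, 0], [0, 0, 0], -0.3]
    - [[0.1, -2.5, 0], [0, 0, 0], -0.3]
    - [[0.1, -3, 0], [0, 0, 0], -0.3]
    - [[0.1, -3, 0], [0, 0, 0], -0.3]
    - [[0.1, -2.5, 0], [0, 0, 0], -0.3]
    - [[0.1, -2, 0], [0, 0, 0], -0.3]
    - [[0.05, -1.15, 0], [0, 0, 0], -0.3]
    - [[0, 0, 0], [0, 0, 0], -0.3]

```text
time: 39.08
position: [0.5077, -0.2591, 0.1832]
tool_rot: [-3.137, 0.161, 0.0]
ft_force: [-0.3, -0.9, -1.3]
grip_width: 0.446
grip_force: 12.0
```

Emit:
drive_tool:
  motion:
    - [[0, 0, 0], [0, 0, 0], -0.3]
    - [[0, 0, 2], [0, 0, 0], -0.3]
    - [[0, 0, 2], [0, 0, 0], -0.3]
    - [[0, 0, 1.5], [0, 0, 0], -0.3]
    - [[0, 0, 1], [0, 0, 0], -0.3]
    - [[0, 0, 0.4], [0, 0, 0], -0.3]
    - [[0, 0, 0], [0, 0, 0], -0.3]
    - [[0, 0, 0], [0, 0, 0], -0.3]

```text
time: 40.08
position: [0.508, -0.2603, 0.115]
tool_rot: [3.137, -0.164, 0.002]
ft_force: [0.0, -0.2, -0.8]
grip_width: 0.449
grip_force: 12.0
```

Run:
```python
from h import *
plan(.508,-.2599,.1057,84)
```

```text
t 40.08 pos [ 0.508  -0.2603  0.115 ] ydir -95.97 tilt 0.07 F [ 0.  -0.2 -0.8] grip 39.0 12.0 
 turn 0.0 shift [-0.01 -0.04  0.93]
```

Emit:
drive_tool:
  motion:
    - [[0, 0, 0.6], [0, 0, 0], -0.3]
    - [[0, 0, 0.3], [0, 0, 0], -0.3]
    - [[0, 0, 0.03], [0, 0, 0], -0.3]
    - [[0, 0, 0], [0, 0, 0], -0.3]
    - [[0, 0, 0], [0, 0, 0], 0.4]
    - [[0, 0, 0], [0, 0, 0], 0.4]
    - [[0, 0, 0], [0, 0, 0], 0.4]
    - [[0, 0, -1.5], [0, 0, 0], 0.4]
    - [[0, 0, -3], [0, 0, 0], 0.78]
    - [[0, 0, -3], [0, 0, 0], 0.78]
    - [[0, 0, -2], [0, 0, 0], 0.78]
    - [[0, 0, 0], [0, 0, 0], 0.78]

```text
time: 41.58
position: [0.5088, -0.2607, 0.2029]
tool_rot: [3.135, -0.164, 0.007]
ft_force: [0.6, 1.1, 0.0]
grip_width: 0.885
grip_force: 0.0
```

Emit:
drive_tool:
  motion:
    - [[-0.6, 1.3, 0], [0, 0, 0], 0.78]
    - [[-1.8, 2.5, 0], [0, 0, 0], 0.78]
    - [[-2.5, 2.5, 0], [0, 0, 0], 0.78]
    - [[-2.5, 2.0, 0], [0, 0, 0], 0.78]
    - [[-2.3, 1.3, 0], [0, 0, 0], 0.78]
    - [[-1.55, 0.52, 0], [0, 0, 0], 0.78]
    - [[0, 0, 0], [0, 0, 0], 0.78]
    - [[0, 0, 0], [0, 0, 0], 0.78]
    - [[0, 0, 0], [0, 0, 0], 0.78]

```text
time: 42.7
position: [0.3862, -0.3484, 0.2]
tool_rot: [-3.137, 0.161, -0.001]
ft_force: [0.4, -1.3, 0.3]
grip_width: 0.89
grip_force: 0.0
```

Run:
```python
from h import *
plan(.3852,-.349,.1025,84)
```

```text
t 42.7 pos [ 0.3862 -0.3484  0.2   ] ydir -95.87 tilt 0.02 F [ 0.4 -1.3  0.3] grip 77.4 0.0 
 turn 0.1 shift [-0.09  0.08  9.75]
```

Emit:
drive_tool:
  motion:
    - [[-0.06, 0.05, 2.5], [0, 0, 0], 0.78]
    - [[0, 0, 2.5], [0, 0, 0], 0.78]
    - [[0, 0, 2.2], [0, 0, 0], 0.78]
    - [[0, 0, 1.4], [0, 0, 0], 0.78]
    - [[0, 0, 0.8], [0, 0, 0], 0.78]
    - [[0, 0, 0.3], [0, 0, 0], 0.78]
    - [[0, 0, 0], [0, 0, 0], 0.78]
    - [[0, 0, 0], [0, 0, 0], 0.78]

```text
time: 43.7
position: [0.3848, -0.3498, 0.1037]
tool_rot: [3.136, -0.164, 0.001]
ft_force: [-0.2, -1.0, -0.6]
grip_width: 0.889
grip_force: 0.0
```

Emit:
drive_tool:
  motion:
    - [[0, 0, 0], [0, 0, 0], 0.1]
    - [[0, 0, 0], [0, 0, 0], 0.1]
    - [[0, 0, 0], [0, 0, 0], 0.1]
    - [[0, 0, 0], [0, 0, 0], 0.1]
    - [[0, 0, 0], [0, 0, 0], 0.1]
    - [[0, 0, 0], [0, 0, 0], 0.1]
  force: 25

```text
time: 44.45
position: [0.3845, -0.3493, 0.1032]
tool_rot: [-3.137, 0.164, 0.0]
ft_force: [0.1, 1.5, 3.0]
grip_width: 0.649
grip_force: 25.0
```

Run:
```python
from h import *
plan(.5233,-.1762,.2,84)
```

```text
t 44.45 pos [ 0.3845 -0.3493  0.1032] ydir -95.97 tilt 0.01 F [0.1 1.5 3. ] grip 56.5 25.0 
 turn 0.0 shift [ 11.99 -18.67  -9.68]
```

Emit:
drive_tool:
  motion:
    - [[0, 0, -1.5], [0, 0, 0], 0.1]
    - [[0, 0, -2.5], [0, 0, 0], 0.1]
    - [[0, 0, -2.5], [0, 0, 0], 0.1]
    - [[0, 0, -2], [0, 0, 0], 0.1]
    - [[1.2, 0, -1], [0, 0, 0], 0.1]
    - [[2.5, -0.5, -0.5], [0, 0, 0], 0.1]
    - [[2.5, -2, 0], [0, 0, 0], 0.1]
    - [[2.5, -3, 0], [0, 0, 0], 0.1]
    - [[2, -3.5, 0], [0, 0, 0], 0.1]
    - [[1, -3.5, 0], [0, 0, 0], 0.1]
    - [[0.25, -3, 0], [0, 0, 0], 0.1]
    - [[0, -2, 0], [0, 0, 0], 0.1]

```text
time: 45.95
position: [0.5223, -0.1857, 0.2026]
tool_rot: [-3.137, 0.16, 0.001]
ft_force: [-0.2, -0.4, -3.7]
grip_width: 0.644
grip_force: 25.0
```

Emit:
drive_tool:
  motion:
    - [[0, -1.15, 0], [0, 0, 0], 0.1]
    - [[0, 0, 0], [0, 0, 0], 0.1]
    - [[0, 0, 0], [0, 0, 0], 0.1]
    - [[0, 0, 2], [0, 0, 0], 0.1]
    - [[0, 0, 2.5], [0, 0, 0], 0.1]
    - [[0, 0, 2], [0, 0, 0], 0.1]
    - [[0, 0, 1.2], [0, 0, 0], 0.1]
    - [[0, 0, 0.8], [0, 0, 0], 0.1]
    - [[0, 0, 0], [0, 0, 0], 0.1]
    - [[0, 0, 0], [0, 0, 0], 0.1]

```text
time: 47.2
position: [0.5233, -0.1766, 0.1188]
tool_rot: [3.137, -0.164, 0.002]
ft_force: [0.3, -0.8, -3.2]
grip_width: 0.646
grip_force: 25.0
```

Run:
```python
from h import *
plan(.5233,-.1762,.1053,84)
```

```text
t 47.2 pos [ 0.5233 -0.1766  0.1188] ydir -95.98 tilt 0.08 F [ 0.3 -0.8 -3.2] grip 56.2 25.0 
 turn 0.0 shift [-0.01 -0.04  1.35]
```

Emit:
drive_tool:
  motion:
    - [[0, 0, 0.7], [0, 0, 0], 0.1]
    - [[0, 0, 0.45], [0, 0, 0], 0.1]
    - [[0, 0, 0.18], [0, 0, 0], 0.1]
    - [[0, 0, 0], [0, 0, 0], 0.1]
    - [[0, 0, 0], [0, 0, 0], 0.55]
    - [[0, 0, 0], [0, 0, 0], 0.55]
    - [[0, 0, 0], [0, 0, 0], 0.55]
    - [[0, 0, -1.5], [0, 0, 0], 0.55]
    - [[0, 0, -3], [0, 0, 0], 0.55]
    - [[0, 0, -4], [0, 0, 0], 0.55]
    - [[0, 0, -3], [0, 0, 0], 0.55]
    - [[0, 0, 0], [0, 0, 0], 0.55]

```text
time: 48.7
position: [0.5246, -0.1769, 0.2238]
tool_rot: [3.135, -0.164, 0.011]
ft_force: [-0.1, -0.1, -0.8]
grip_width: 0.774
grip_force: 0.0
```

Emit:
drive_tool:
  motion:
    - [[0, 2, 0], [0, 0, 0], 0.55]
    - [[0, 3, 0], [0, 0, 0], 0.55]
    - [[0, 4, 0], [0, 0, 0], 0.55]
    - [[0, 4, 0], [0, 0, 0], 0.55]
    - [[0, 4, 0], [0, 0, 0], 0.55]
    - [[0, 3, 0], [0, 0, 0], 0.55]
    - [[0, 2, 0], [0, 0, 0], 0.55]
    - [[0, 0, 0], [0, 0, 0], 0.55]
    - [[0, 0, 0], [0, 0, 0], 0.55]
    - [[0, 0, 0], [0, 0, 0], 0.55]
    - [[0, 0, 0], [0, 0, 0], 0.55]

```text
time: 50.08
position: [0.5003, -0.3942, 0.22]
tool_rot: [-3.137, 0.161, -0.0]
ft_force: [0.5, 1.0, 0.0]
grip_width: 0.775
grip_force: 0.0
```

Run:
```python
from h import *
plan(.5233,-.1762,.1053,84)
b=ctrl.get_image("side"); cv2.imwrite("pics/s10.png",cv2.resize(b[150:310,200:420,::-1],None,fx=3,fy=3,interpolation=2))
```

```text
t 50.08 pos [ 0.5003 -0.3942  0.22  ] ydir -95.88 tilt 0.01 F [0.5 1.  0. ] grip 67.4 0.0 
 turn 0.1 shift [  0.   -21.92  11.47]
```

View pics/s10.png

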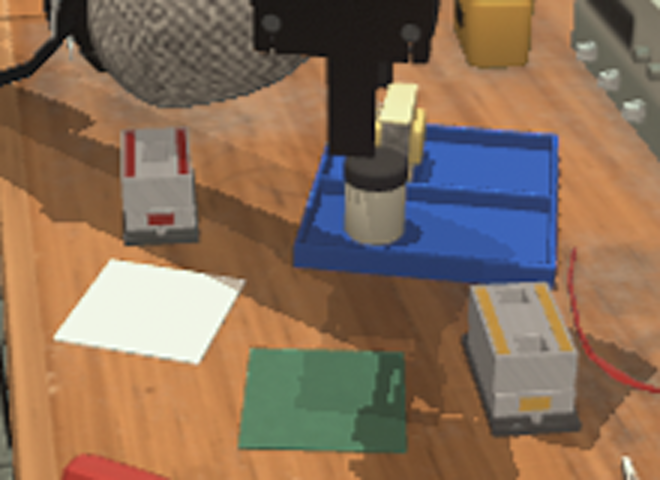

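The jar (375,240) and the transformer (402,90) match their original pixels in the first side view, and both halves are flush.

```bash
python3 -c "
from bench import ctrl
print(ctrl.close_job())"
```

```text
the job is handed in; nothing more can be done
None
```

I handed the job in at about 50 s of the 122 s. The last pictures show both upper halves flush on their own lower halves and the jar and transformer back upright where they stood. The hand-in gave no verdict.

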